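# Fit the guide roller into its sprung bracket

### The arm

A 6-joint arm with a two-finger parallel gripper is mounted at the origin on the work surface. World frame = base frame: x ahead of the robot, y to its left, z up, the work surface at z = 0. Lengths are in mm, angles in rad, forces in N, time in s.
With the tool pointing down it reaches from about 375 to 900 mm from the base axis. Payload 3.1 kg.
Tool frame: the origin (TCP) lies on the mounting face of the last link; the fingertips stand 173 mm ahead of it and the grasp point (between the pads) lies 155 mm ahead of it (env.tip_extent is the distance from the TCP to the fingertips, in mm); z points along the fingers, x is the direction in which the jaws open and shut, and the axes are right-handed (so a half turn about z gives the same grasp; the last joint's range is limited). The gripper opens to 85 mm and grips with 20 to 120 N. Pads are 22 mm wide; open, the fingers measure 114 mm over their backs; the gripper's body (76 mm by 85 mm) begins 54 mm behind the grasp point. The pads swing forward as they close: fully open they stand 13 mm farther back than shut.
Start: joints at [-1.435, 0.527, 1.433, -0, 1.181, -0.178], TCP at [192.945, -594.45, 404.71] pointing down, gripper open.
Joint ranges: [-3.08, 3.08], [-0.75, 2.2], [0.22, 2.44], [-1.43, 4.57], [0, 2.65], [-2.85, 2.85]. Speed limits (rad/s): [2.79, 2.79, 3.14, 3.14, 3.14, 3.14].

### API

Orientations are given as a unit quaternion [w, x, y, z].
In Python, from workcell import readout, vision, job, env gives the robot as it stands. The module is installed in compiled form; this text tells all that it offers.
- The arm moves only by the tool servo_tool, never from a script. Its arguments are lists of equal length, an entry for each row: "travel": the shift along the world's x, y, z in m, a list of three; "dr": the turn, a rotation vector about the world's x, y, z in rad, a list of three; "hand": the closure in counts, from 0 (fully open) to 255 (shut). In form: {"travel": [[dx, dy, dz], ...], "dr": [[wx, wy, wz], ...], "hand": [hand, ...]}. A call has 1 to 12 rows; each row is the pose to reach, as a shift and turn from the pose commanded when the call began; what a row does not reach only later rows make up. A row lasts 1/10 s, in which the tool goes at most 50 mm and 8.59 degrees, less where a joint would pass 70% of its speed; a pose out of reach is approached as far as the arm can. A call with a gripper value outside its range is refused whole. The fingers move at their own pace and stop on an object; "force" is the grip in N (left out, the last holds). Time passes only in rows, so rows that repeat a pose let the fingers close. It gives the time, the measured TCP pose, the force and the opening at its end, in the units of the state.
- readout.sense(): the state, without advancing time (a new reading comes with each control period).
- vision.capture(name): name is "side" or "top" or "wrist"; returns the picture (400x640x3 uint8, blue, green, red); there is no depth.
- vision.camera_info(name): a dict with "vertical_fov" (degrees; the focal length in pixels is half the picture's height over the tangent of half this angle, whatever the lens; pixels are square), "cx", "cy" (the principal point, pixels), "dist" ([k1, k2, p1, p2, k3] as OpenCV has them; the pictures are not rectified), "view" (4x4, takes a point from world to camera coordinates); the wrist camera has in their place "mount" (4x4, takes a point from camera to tool coordinates, whose origin is the TCP and whose axes are the tool frame's). Camera axes: x right, y up, looking along -z (the intrinsics and any distortion apply to the point x, -y, -z); pixel columns grow to the right and rows downward; lengths in mm; the calibration is good to about 2 mm. A picture is of the moment at which its call begins: read the wrist's pose just before it. camera_info takes no time and is no camera call.
- job.close_job(): hands the job in, once; it reports no verdict.
The state is a dict: "clock": time; "joints": joint angles; "dq": joint speeds; "tau": joint torques, N m; "ee_pos": TCP position; "orientation": TCP orientation; "ft_force": force on the tool from outside, world axes, zero at the start; "torque": the same for the moment, N m; "opening": opening from 0.0 (shut) to 1.0 (fully open).
Only numpy, scipy, OpenCV 4.12 (cv2) and the standard library are available. Lean on these libraries where they do the work, as an engineer would, in place of code of your own. Each camera call takes 0.05 s, during which the arm holds its last target.

### The job

Take the long plain guide roller from the rack and fit it into the roller bracket: holding it tilted, push its low end against the sprung plate, then tip the other end down behind the fixed end wall, so that it lies level in both V-blocks with the spring holding it against the wall. Let go of it, and leave the short roller lying in the rack.

Things in the scene. Friction and masses are not known exactly. Their poses are not given: they have to be found in the camera images.
- roller: Plain bare aluminium cylinder, 30 mm diameter, 100 mm long, 0.11 to 0.23 kg. Origin at its middle, x along its length, ends alike. It lies level, axis 35 mm up, in a slot of a low rack (3 parallel slots 75 mm apart; floor 6 mm thick), in V-notches 22 to 34 mm either side of the slot's middle (roller's middle within 5 mm of that). The other slots hold a short roller and a flanged bobbin.
- bracket: Fixed steel frame, base 10 mm thick. Origin on the table under the fitted roller's middle; x from sprung end (nearer the robot) to fixed end, z up. Fitted roller: axis along x, 55 mm up. Fixed wall: x 50 to 62 mm, top 81 mm up. Spring housing: x -116 to -82, top 81. 90-degree V-blocks, mouth 42 mm wide at 55 mm up, at x -36 to -22 and 32 to 50; room for fingers between.
- pusher (a joint): Travel of the bracket's sprung plate in m towards bracket -x: 0 free, 0.012 roller fitted, 0.030 stop. Plate face at x = -38 mm when free (88 mm from the fixed wall), 34 mm wide, 41 to 81 mm above the table. Pushes back with 3 N free, 6 N fitted, 10.5 N at the stop. The roller needs about 17 mm of travel while it tips in behind the wall.
- short_roller: A roller that does not fit, to be left alone: plain aluminium cylinder, 30 mm diameter but only 70 mm long, in another slot of the same rack, axis 35 mm up. Origin at its middle, x along its length.
Things that resemble listed ones, but are neither listed nor needed, are in the scene too. Leave any purple look-alike of the roller alone. There is more than one size of the bracket; the job needs the larger.

How it is judged (in metres and radians):
On the way:
1. the tilted roller's low end pushes the sprung plate in by more than 5 mm (roller more than 7 degrees from level, its middle within 60 mm of its place) (value of joint pusher above 0.005 m and horizontal distance between roller and bracket below 0.06 m and (angle between roller's own x axis and vertical below 1.449 rad or angle between roller's own x axis and vertical above 1.693 rad)), for 0.1 s.
At the end, for the whole second after the job is handed in: The long roller lies at rest in the bracket: its middle within 10 mm sideways and lengthwise and 8 mm in height of its fitted place, its axis within 0.1 rad of the bracket's x axis, with the sprung plate pushed in 7 to 17 mm by it (horizontal distance between roller and bracket below 0.01 m and z of roller in the frame of bracket between 0.047 and 0.063 m and angle between the x axis of roller and the x axis of bracket, either way round below 0.1 rad and value of joint pusher between 0.007 and 0.017 m and linear speed of roller below 0.02 m/s); the robot touches nothing.
It fails at once if the short roller is moved more than 30 mm (distance of short_roller from where it was at the start of the episode above 0.03 m).
It also fails if it takes over 48 s, if anything falls off the work surface, if the arm or the gripper's body presses on something with over 40 N, if the wrist force passes 120 N, or if a joint passes its speed limit or range.

## Working session

There is one attempt and no reset: what is moved stays moved. The work goes in short steps, Python scripts to look and compute and a tool call to move; the robot and the scene stay as the last step left them, time stands still between calls to the robot, and variables do not carry over. Pictures are saved under pics/ and viewed, and the job is handed in when it is done.

Besides the shell and the picture viewer there is one more tool, called after "Emit:" as a command line: name --argument value ..., lists and objects as JSON in quotes. servo_tool: Moves the arm, as the interface text tells. Its arguments: {"type":"object","properties":{"travel":{"type":"array","items":{"type":"array","items":{"type":"number"}}},"dr":{"type":"array","items":{"type":"array","items":{"type":"number"}}},"hand":{"type":"array","items":{"type":"number"}},"force":{"type":"number"}},"required":["travel","dr","hand"]}

```bash
mkdir -p pics
python3 - <<'E'
from workcell import readout, vision, job, env
import cv2,json
for n in("top","side","wrist"):
    s=readout.sense()
    cv2.imwrite(f"pics/{n}0.png",vision.capture(n))
    i=vision.camera_info(n); print(n,{k:(v.tolist() if hasattr(v,'tolist') else v) for k,v in i.items()})
print(readout.sense(), [a for a in dir(env) if a[0]!='_'])
E
```

```text
top {'vertical_fov': 49.01050482818069, 'cx': 319.2045165392345, 'cy': 199.6867445279306, 'dist': [-0.0983082718697696, 0.0, 0.0, 0.0, 0.0], 'view': [[-0.021470481733644523, -0.9997102892599997, 0.010879152623867742, -35.52778115229941], [0.9980073312837964, -0.02078558116220328, 0.059576222770029004, -498.54840545643026], [-0.05933283338860443, 0.012136604279518837, 0.9981644742819904, -1033.3401001753125], [0.0, 0.0, 0.0, 1.0]]}
side {'vertical_fov': 49.55620698054547, 'cx': 316.54654835269235, 'cy': 200.85525170418305, 'dist': [-0.11547152237415556, 0.0, 0.0, 0.0, 0.0], 'view': [[-0.8432569121931255, -0.5374687023382403, 0.006721163988705303, 389.857496581844], [0.345822842031634, -0.5329183476577781, 0.7722723591187676, -252.61918382534498], [-0.41149039110005786, 0.6535483369549274, 0.6352560344426251, -1047.8112225837024], [0.0, 0.0, 0.0, 1.0]]}
wrist {'vertical_fov': 67.2465344193784, 'cx': 323.79435087966, 'cy': 205.6470540767506, 'dist': [-0.02637914248731223, 0.0, 0.0, 0.0, 0.0], 'mount': [[0.99999985020904, -3.146661821742055e-05, 0.0005464354928095531, 0.6813540564950538]
[... 202 characters left out ...]
clock': 0.15, 'joints': array([-1.43550076e+00,  5.28281122e-01,  1.43359595e+00,  4.77664902e-06,
        1.18141909e+00, -1.78471815e-01]), 'dq': array([-0.00119021, -0.00283862, -0.00288931,  0.0012508 ,  0.00067662,
        0.0013058 ]), 'tau': array([ 5.30558918e-04, -4.42746520e+01, -1.78274274e+01, -2.70538230e-04,
        5.61560970e-03, -1.80601411e-06]), 'ee_pos': array([ 192.91279224, -594.21279741,  403.94449409]), 'orientation': array([-6.16671050e-04,  8.08900980e-01, -5.87944282e-01, -5.87545822e-04]), 'ft_force': array([ 0.90880956, -0.12502819,  0.50613304]), 'torque': array([ 0.0151537 , -0.05641632, -0.01060662]), 'opening': 1.001946551719857} ['MotionError', 'tip_extent']
```

View pics/top0.png

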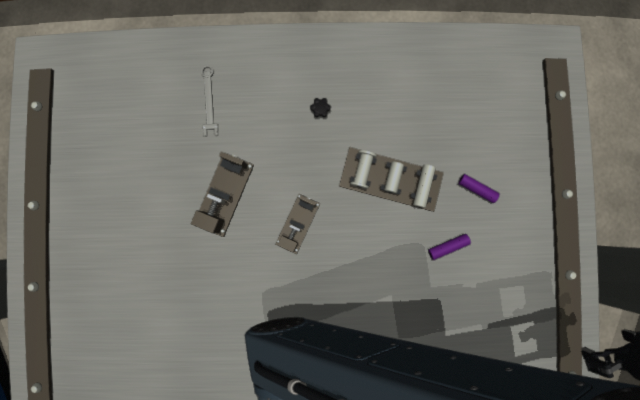

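View pics/side0.png

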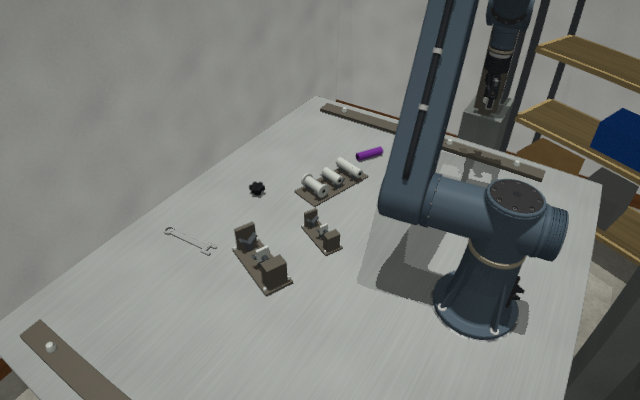

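Run:
```python
import cv2,numpy as np
a=cv2.imread("pics/top0.png")
c=cv2.resize(a[130:270,180:340],None,fx=5,fy=4.0*1.25,interpolation=cv2.INTER_CUBIC)
d=cv2.resize(a[140:220,330:450],None,fx=6,fy=6,interpolation=cv2.INTER_CUBIC)
cv2.imwrite("pics/c1.png",c[:600]);cv2.imwrite("pics/c2.png",d)
```

```text
(no output)
```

View pics/c1.png

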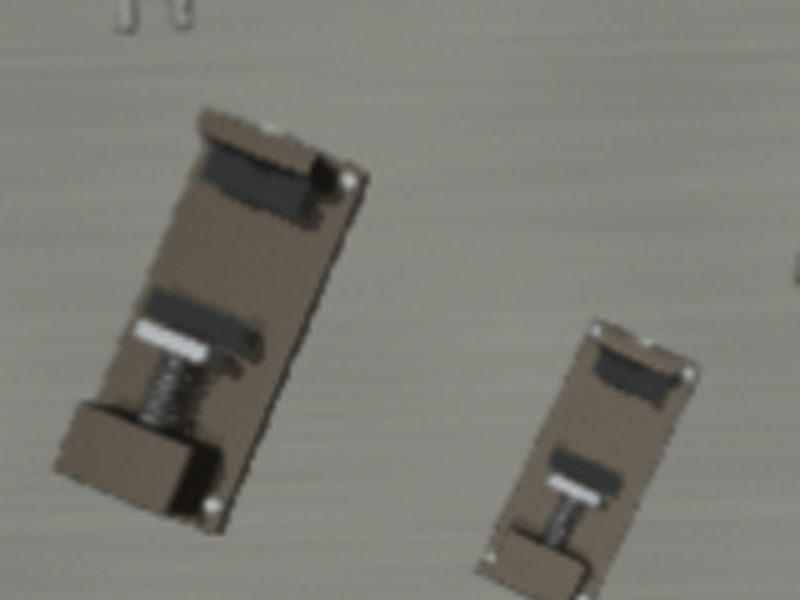

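View pics/c2.png

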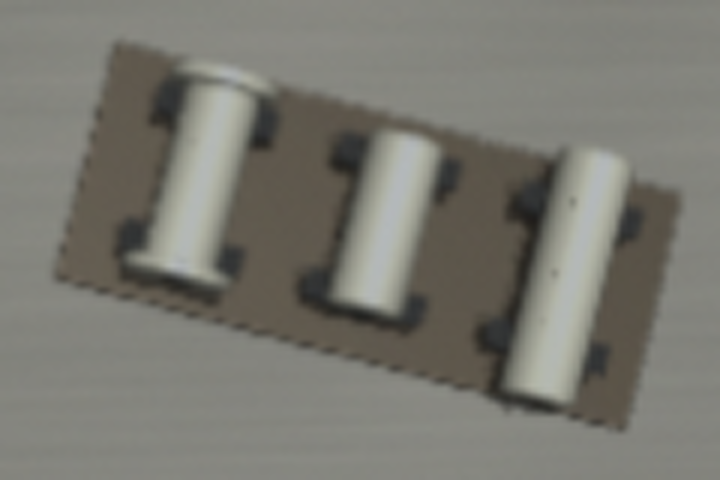

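Rack candidates in the top view:
- (363,168) has flanges, so it is the bobbin.
- (395,177) is the short plain roller.
- (424,186) is the longest plain roller. It matches the description, and the crop confirms it.

The bracket at (222,195) is the larger of the two; the one at (298,222) is the small one. The purple cylinders at (479,188) and (449,247) are decoys.

```bash
cat > h.py <<'E'
import numpy as np, cv2
from workcell import readout, vision
from scipy.spatial.transform import Rotation as R
def K(i):
    f=200/np.tan(np.radians(i['vertical_fov']/2)); return np.array([[f,0,i['cx']],[0,f,i['cy']],[0,0,1]])
def pose(s):
    q=s['orientation']; T=np.eye(4); T[:3,:3]=R.from_quat([q[1],q[2],q[3],q[0]]).as_matrix(); T[:3,3]=s['ee_pos']; return T
def c2w(n,s=None):
    i=vision.camera_info(n)
    return np.linalg.inv(np.array(i['view'])) if 'view' in i else pose(s)@np.array(i['mount'])
def w2p(n,P,s=None):
    i=vision.camera_info(n); V=np.linalg.inv(c2w(n,s)); P=np.atleast_2d(P).astype(float)
    C=(V[:3,:3]@P.T).T+V[:3,3]; C=C*[1,-1,-1]
    return cv2.projectPoints(C,np.zeros(3),np.zeros(3),K(i),np.array(i['dist']))[0].reshape(-1,2)
def p2w(n,px,z,s=None):
    i=vision.camera_info(n); M=c2w(n,s); px=np.atleast_2d(px).astype(float)
    z=np.broadcast_to(z,len(px))
    u=cv2.undistortPoints(px.reshape(-1,1,2),K(i),np.array(i['dist'])).reshape(-1,2)
    d=np.c_[u[:,0],-u[:,1],-np.ones(len(u))]@M[:3,:3].T; o=M[:3,3]
    return o+d*((z-o[2])/d[:,2])[:,None]
E
python3 - <<'E'
from h import *
def c2(p): return np.array(p)/6+[330,140]
def c1(p): return np.array(p)/5+[180,130]
print("roller ends", p2w("top",c2([[597,155],[537,400]]),[42,35]))
print("short", p2w("top",c2([[407,135],[365,310]]),[42,35]))
# bracket: base corners, plate, housing top, wall top
print("plate top edge ends",p2w("top",c1([[137,328],[208,355]]),81))
print("housing top corners",p2w("top",c1([[85,402],[192,442],[165,512],[57,468]]),81))
print("wall top corners",p2w("top",c1([[205,108],[322,152],[312,182],[210,140]]),81))
print("base corners right",p2w("top",c1([[368,175],[222,532]]),10))
E
```

```text
roller ends [[ 570.73198535 -307.88745058   42.        ]
 [ 475.07398216 -282.11672764   35.        ]]
short [[ 579.89018798 -232.65285747   42.        ]
 [ 511.91719108 -215.03022192   35.        ]]
plate top edge ends [[508.20401155 205.89281183  81.        ]
 [495.37535782 173.80291418  81.        ]]
housing top corners [[475.37917721 229.72935292  81.        ]
 [456.48919641 181.38355047  81.        ]
 [425.40943877 193.89308813  81.        ]
 [445.98892249 242.6692245   81.        ]]
wall top corners [[607.34167823 174.52102605  81.        ]
 [586.01001747 121.49583134  81.        ]
 [572.47850557 126.13498258  81.        ]
 [592.66938246 172.29615682  81.        ]]
base corners right [[585.19573976 110.50541482  10.        ]
 [414.60772839 182.90419526  10.        ]]
```

Emit:
servo_tool --travel '[[0.33, 0.294, -0.05], [0.33, 0.294, -0.05], [0.33, 0.294, -0.05], [0.33, 0.294, -0.05], [0.33, 0.294, -0.05], [0.33, 0.294, -0.05], [0.33, 0.294, -0.05], [0.33, 0.294, -0.05], [0.33, 0.294, -0.05], [0.33, 0.294, -0.05], [0.33, 0.294, -0.05], [0.33, 0.294, -0.05]]' --dr '[[0, 0, -0.576], [0, 0, -0.576], [0, 0, -0.576], [0, 0, -0.576], [0, 0, -0.576], [0, 0, -0.576], [0, 0, -0.576], [0, 0, -0.576], [0, 0, -0.576], [0, 0, -0.576], [0, 0, -0.576], [0, 0, -0.576]]' --hand '[105, 105, 105, 105, 105, 105, 105, 105, 105, 105, 105, 105]' --force 60

```text
clock: 1.35
ee_pos: [522.4, -301.0, 354.6]
orientation: [-0.0, -0.608, 0.794, 0.0]
ft_force: [0.8, 0.8, -0.7]
opening: 0.592
```

Run:
```python
from h import *
import json
s=readout.sense(); im=vision.capture("wrist"); cv2.imwrite("pics/w1.png",im)
json.dump({k:np.array(v).tolist() for k,v in s.items()},open("s1.json","w"))
print(s['clock'],s['ee_pos'],s['orientation'],s['joints'],s['opening'],s['dq'].round(3))
```

```text
1.35 [ 522.3660564  -301.04139941  354.5944653 ] [-2.93596380e-04 -6.08376091e-01  7.93648801e-01  1.62061937e-04] [-7.07873291e-01  5.57542718e-01  1.53896004e+00 -5.86234850e-04
  1.04552883e+00  1.12598765e+00] 0.5916258176926408 [-0.022 -0.007  0.     0.002  0.001 -0.001]
```

View pics/w1.png

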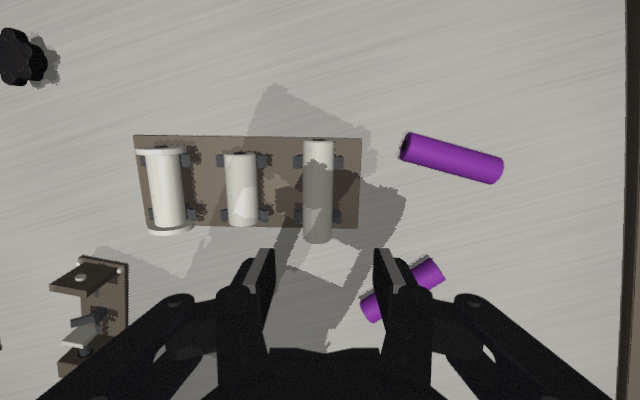

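Run:
```python
import cv2
a=cv2.imread("pics/w1.png")
cv2.imwrite("pics/w1c.png",cv2.resize(a[125:255,260:390],None,fx=4.5,fy=4.5,interpolation=cv2.INTER_CUBIC))
```

```text
(no output)
```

View pics/w1c.png

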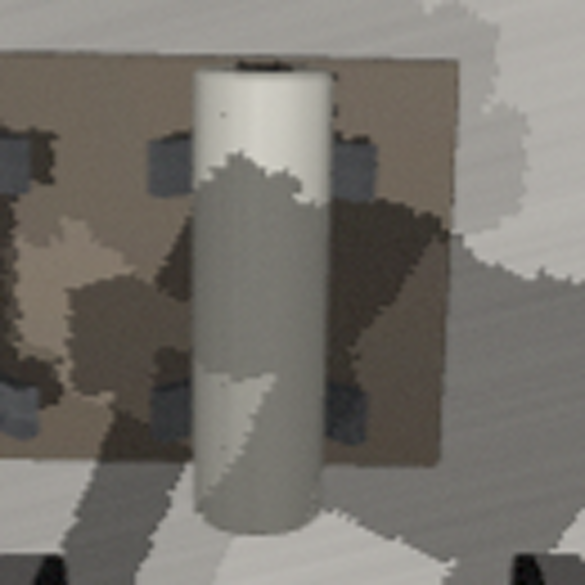

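```bash
cat >> h.py <<'E'
import json
def ld(f): return {k:np.array(v) for k,v in json.load(open(f)).items()}
E
python3 - <<'E'
from h import *
s=ld("s1.json")
def c(p): return (np.array(p,float)+.5)/4.5-.5+[260,125]
e=p2w("wrist",c([[263,70],[258,533]]),50,s); print("top ends",e, np.linalg.norm(e[1]-e[0]))
a=p2w("wrist",c([[262,75],[258.5,515]]),35,s); print("axis pts",a)
d=a[0]-a[1]; print(np.degrees(np.arctan2(d[1],d[0])), e.mean(0))
u=d/np.linalg.norm(d); m=a[1]+u*np.dot(e.mean(0)-a[1],u); print("centre",m)
E
```

```text
top ends [[ 574.17343254 -310.15164471   50.        ]
 [ 478.69026399 -282.76061568   50.        ]] 99.33430397395706
axis pts [[ 572.18646911 -309.0996813    35.        ]
 [ 476.6879956  -281.98346649   35.        ]]
-15.851575215852067 [ 526.43184827 -296.4561302    50.        ]
centre [ 526.52334028 -296.13391164   35.        ]
```

Emit:
servo_tool --travel '[[0.004, 0.005, -0.02], [0.004, 0.005, -0.06], [0.004, 0.005, -0.1], [0.004, 0.005, -0.13], [0.004, 0.005, -0.15], [0.004, 0.005, -0.167], [0.004, 0.005, -0.167], [0.004, 0.005, -0.167]]' --dr '[[0, 0, -0.014], [0, 0, -0.014], [0, 0, -0.014], [0, 0, -0.014], [0, 0, -0.014], [0, 0, -0.014], [0, 0, -0.014], [0, 0, -0.014]]' --hand '[105, 105, 105, 105, 105, 105, 105, 105]'

```text
clock: 2.2
ee_pos: [526.3, -296.7, 188.0]
orientation: [-0.0, -0.602, 0.798, -0.0]
ft_force: [-0.1, 0.1, 1.0]
opening: 0.592
```

Run:
```python
from h import *
s=readout.sense(); im=vision.capture("wrist"); cv2.imwrite("pics/w2.png",im)
print(s['ee_pos'],s['ft_force'])
```

```text
[ 526.32712089 -296.74630235  187.95619782] [-0.05352911  0.12483626  0.99654303]
```

View pics/w2.png

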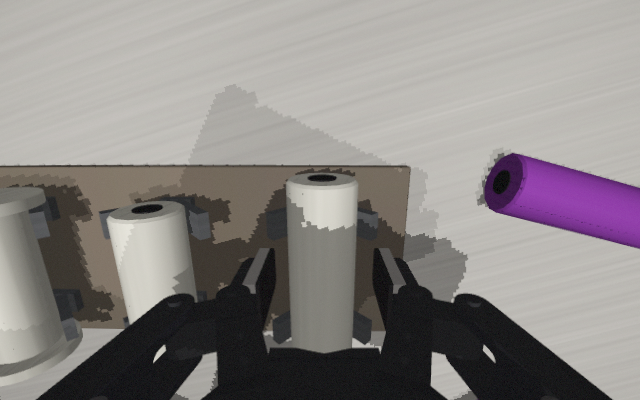

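The roller sits midway between the jaws at (321,250), and the left finger is clear of the short roller. I'll close the gripper and then lift.

Emit:
servo_tool --travel '[[0, 0, 0], [0, 0, 0], [0, 0, 0], [0, 0, 0], [0, 0, 0], [0, 0, 0], [0, 0, 0], [0, 0, 0]]' --dr '[[0, 0, 0], [0, 0, 0], [0, 0, 0], [0, 0, 0], [0, 0, 0], [0, 0, 0], [0, 0, 0], [0, 0, 0]]' --hand '[255, 255, 255, 255, 255, 255, 255, 255]' --force 70

```text
clock: 3.05
ee_pos: [527.3, -295.7, 189.3]
orientation: [0.0, -0.603, 0.798, -0.001]
ft_force: [-1.3, 0.8, 6.8]
opening: 0.326
```

Emit:
servo_tool --travel '[[0, 0, 0.01], [0, 0, 0.03], [0, 0, 0.06], [0, 0, 0.1], [0, 0, 0.15], [0, 0, 0.18], [0, 0, 0.18]]' --dr '[[0, 0, 0], [0, 0, 0], [0, 0, 0], [0, 0, 0], [0, 0, 0], [0, 0, 0], [0, 0, 0]]' --hand '[255, 255, 255, 255, 255, 255, 255]'

```text
clock: 3.75
ee_pos: [528.0, -296.0, 373.5]
orientation: [0.001, -0.603, 0.798, -0.006]
ft_force: [-0.0, -0.9, -1.8]
opening: 0.331
```

Run:
```python
from h import *
s=readout.sense(); im=vision.capture("wrist"); cv2.imwrite("pics/w3.png",im)
json.dump({k:np.array(v).tolist() for k,v in s.items()},open("s3.json","w"))
print(s['ee_pos'],s['ft_force'],s['opening'])
```

```text
[ 527.98859733 -296.00323596  373.46068631] [-0.04991252 -0.9053566  -1.79800834] 0.3314593608734216
```

View pics/w3.png

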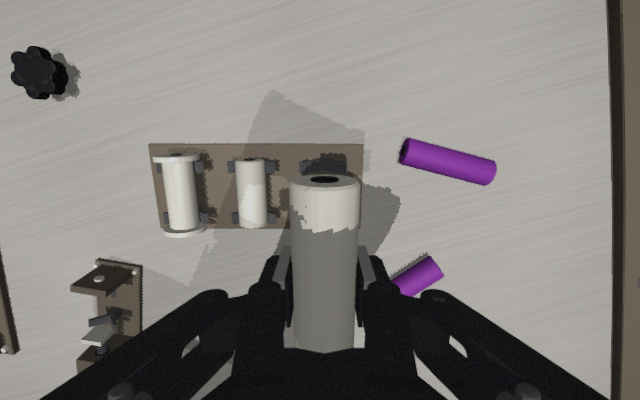

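Run:
```python
from h import *
i=vision.camera_info("wrist"); M=np.linalg.inv(np.array(i['mount']))
def proj(P):
    C=(np.atleast_2d(P)@M[:3,:3].T+M[:3,3])*[1,-1,-1]
    return cv2.projectPoints(C,np.zeros(3),np.zeros(3),K(i),np.array(i['dist']))[0].reshape(-1,2)
im=cv2.imread("pics/w3.png")
t=np.linspace(0,2*np.pi,60)
for z,c in((154,(0,0,255)),):
    p=proj(np.c_[15*np.cos(t),-50+0*t,z+15*np.sin(t)])
    big=cv2.resize(im[150:370,240:420],None,fx=3.2,fy=2.7,interpolation=cv2.INTER_CUBIC) if 0 else cv2.resize(im[150:350,230:420],None,fx=3,fy=3,interpolation=cv2.INTER_CUBIC)
    cv2.polylines(big,[np.int32((p-[230,150]+.5)*3)],True,c,1)
cv2.imwrite("pics/w3c.png",big); print(proj([0,-50,154]))
```

```text
[[322.72053235 175.25452804]]
```

View pics/w3c.png

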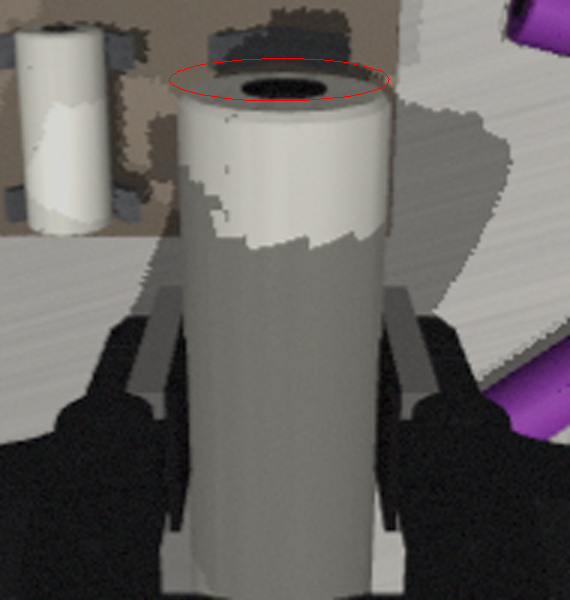

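Run:
```python
from h import *
im=cv2.imread("pics/w3.png")
b=cv2.resize(im[165:345,280:370],None,fx=8,fy=8,interpolation=cv2.INTER_CUBIC)
cv2.imwrite("pics/w3d.png",np.hstack([b[:590,:],]))
g=cv2.cvtColor(im,cv2.COLOR_BGR2GRAY).astype(float)
for r in (200,215,230,245,260,280,300,320,340): print(r,g[r,284:302].astype(int),g[r,346:368].astype(int))
```

```text
200 [ 72  72  72  69  71  97 118 129 138 146 153 157 161 164 166 168 171 174] [177 177 174 174 172 168 166 165 162 155 146 135 128 106  80  86 107 110
 110 111 109 108]
215 [112 110 113  86  68  73  87  93  96  99 102 102 105 105 116 120 121 124] [177 175 173 172 168 167 164 163 155 148 138 128 115  86  77 103 110 110
 111 111 110 110]
230 [ 88  89  91  87  90  88  91  94  96 100 100 102 105 105 105 105 107 108] [109 109 109 119 121 110 107 106 104  99  97  94 102 109 110 110 110 109
 112 110 110 110]
245 [ 80  80  79  79  80  77  83  88  91  97 101 102 103 105 105 103 109 109] [108 108 108 108 108 106 107 104 101  99  95  89  92  91  93  93  93  92
  92  98 108 108]
260 [ 76  75  75  76  75  46  13  75  95  97  98 101 101 103 106 105 106 108] [109 108 106 108 107 105 105 103  99  95  94  52  19  66  72  74  73  75
  73  72  76  74]
280 [ 52  24  20  12  13  17  16  13  45  84  99  99 102 104 102 106 106 108] [107 108 106 105 104 104 102 100  95  68  31  12  19  20  18  19  13  29
  68  73  73  74]
300 [ 10  19  24  25  22  18  12  11  12  64  89  99 100 101 103 104 105 108] [107 107 103 104 103 102 100  97  78  36  17  14  12  18  20  18  24  22
  21  22  18  19]
320 [ 22  25  28  16  28  22  11  78 103 101  93 100 100 100 103 104 105 109] [107 104 103 104 102 101  98  94 111 162 153  70  22  25  23  22  38  14
  17  20  18  21]
340 [ 95 110 112 110 112 110 112 110 112 108 103 108 111 104 101 104 103 104] [105 103 102 104  99  98  92  89 164 169 168 169 170 169 170 171 171 171
 141  40  20  21]
```

View pics/w3d.png

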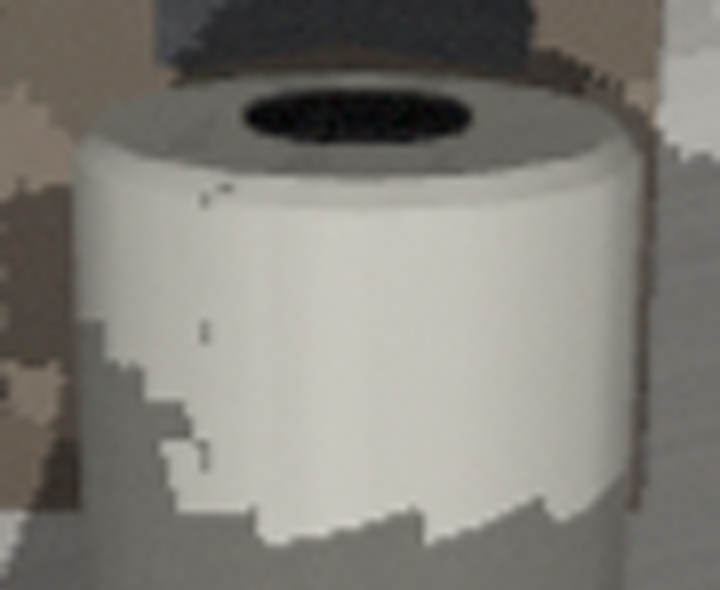

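```bash
cat > fit.py <<'E'
from h import *
from scipy.optimize import least_squares
i=vision.camera_info("wrist"); Mi=np.linalg.inv(np.array(i['mount'])); cam=np.array(i['mount'])[:3,3]
def proj(P):
    C=(np.atleast_2d(P)@Mi[:3,:3].T+Mi[:3,3])*[1,-1,-1]
    return cv2.projectPoints(C,np.zeros(3),np.zeros(3),K(i),np.array(i['dist']))[0].reshape(-1,2)
def ray(px):
    u=cv2.undistortPoints(np.array(px,float).reshape(-1,1,2),K(i),np.array(i['dist'])).reshape(-1,2)
    d=np.c_[u[:,0],-u[:,1],-np.ones(len(u))]@np.array(i['mount'])[:3,:3].T
    return d/np.linalg.norm(d,axis=1)[:,None]
def fitcyl(edges,face):
    d=ray(edges)
    def f(p):
        x0,z0,pi,ya,ax=p
        a=np.array([np.sin(ya),-np.cos(ya)*np.cos(pi),np.sin(pi)*np.cos(ya)]) # toward far end; pi>0: far end lower (tool +z)
        o=np.array([x0,0,z0])
        n=np.cross(d,a); n/=np.linalg.norm(n,axis=1)[:,None]
        r=np.abs((cam-o)@n.T)-15
        fc=proj(o+a*(50+ax))[0]-face
        return np.r_[r*2.2,fc]
    s=least_squares(f,[0,154,0,0,0]); return s.x,s.fun
E
python3 - <<'E'
from fit import *
L=[(288.8,200),(289.4,215),(291.9,280),(292.9,300),(294.3,340)];Rr=[(359.4,200),(358.8,215),(355.2,280),(354.3,300),(353.3,340)]
x,r=fitcyl(L+Rr,[324.8,179.5]); print(x.round(4),np.degrees(x[2:4]),r.round(2))
E
```

```text
[ 4.501000e-01  1.579915e+02 -4.950000e-02  4.200000e-03 -2.057000e+00] [-2.83648747  0.23779067] [ 0.19  0.14  0.09 -0.16  0.01 -0.01  0.08 -0.49 -0.44  0.57 -0.51 -0.  ]
```

Emit:
servo_tool --travel '[[-0.037, 0.405, 0.02], [-0.037, 0.405, 0.02], [-0.037, 0.405, 0.02], [-0.037, 0.405, 0.02], [-0.037, 0.405, 0.02], [-0.037, 0.405, 0.02], [-0.037, 0.405, 0.02], [-0.037, 0.405, 0.02], [-0.037, 0.405, 0.02], [-0.037, 0.405, 0.02], [-0.037, 0.405, 0.02], [-0.037, 0.405, 0.02]]' --dr '[[0, 0, -0.145], [0, 0, -0.145], [0, 0, -0.145], [0, 0, -0.145], [0, 0, -0.145], [0, 0, -0.145], [0, 0, -0.145], [0, 0, -0.145], [0, 0, -0.145], [0, 0, -0.145], [0, 0, -0.145], [0, 0, -0.145]]' --hand '[255, 255, 255, 255, 255, 255, 255, 255, 255, 255, 255, 255]'

```text
clock: 5.0
ee_pos: [490.1, 108.1, 387.0]
orientation: [-0.001, -0.543, 0.84, 0.0]
ft_force: [0.6, -0.1, -2.0]
opening: 0.329
```

Run:
```python
from h import *
s=readout.sense(); im=vision.capture("wrist"); cv2.imwrite("pics/w4.png",im)
json.dump({k:np.array(v).tolist() for k,v in s.items()},open("s4.json","w"))
print(s['ee_pos'],s['orientation'],s['ft_force'],s['opening'],s['joints'],s['dq'].round(3))
```

```text
[490.13467881 108.12098343 387.03102241] [-7.02005748e-04 -5.42781667e-01  8.39873519e-01  2.01040067e-04] [ 0.58087833 -0.12486243 -1.98340658] 0.328689542090601 [-5.76884864e-03  3.87808970e-01  1.75586070e+00 -5.14122642e-04
  9.99318006e-01  1.98861067e+00] [-0.008 -0.004 -0.004  0.003  0.003 -0.   ]
```

View pics/w4.png

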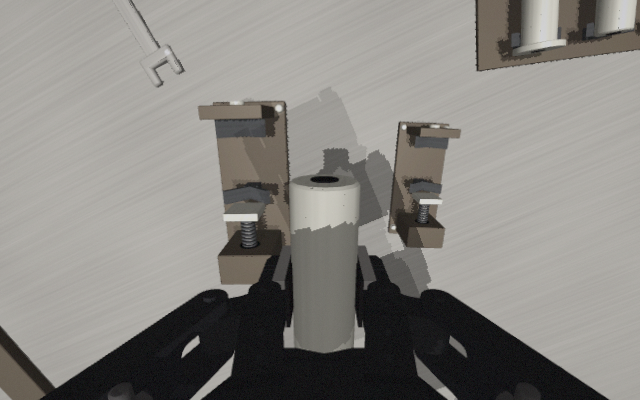

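Run:
```python
import cv2
a=cv2.imread("pics/w4.png")
cv2.imwrite("pics/w4c.png",cv2.resize(a[90:290,190:300],None,fx=5,fy=3,interpolation=cv2.INTER_CUBIC))
```

```text
(no output)
```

View pics/w4c.png

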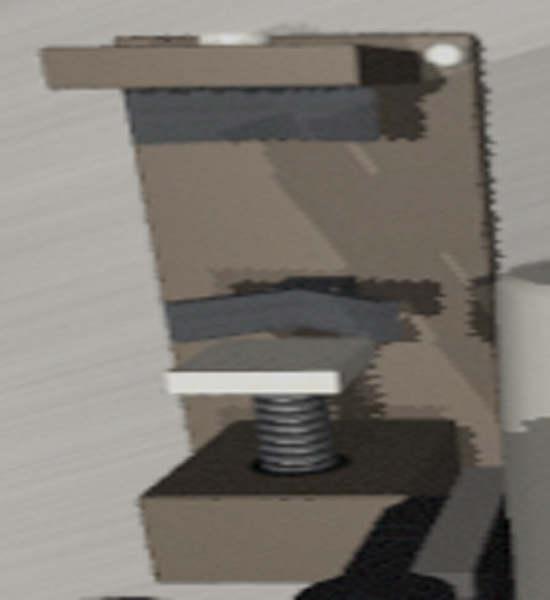

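Run:
```python
from h import *
s=ld("s4.json")
def c(p): p=np.array(p,float); return np.c_[190+(p[:,0]+.5)/5-.5,90+(p[:,1]+.5)/3-.5]
W=lambda p,z:p2w("wrist",c(p),z,s)[:,:2]
wall=W([[48,88],[355,84],[41,50],[357,46]],81)
pl=W([[168,372],[340,372],[169,392],[337,391]],81)
ho=W([[141,495],[412,497]],81)
print(wall.round(1),pl.round(1),ho.round(1))
base=W([[118,38],[475,35]],10);print("base",base)
for a,b in((wall[0],wall[1]),(wall[2],wall[3]),(pl[0],pl[1]),(ho[0],ho[1])):
    d=a-b; print("w",np.linalg.norm(d), "bracket x ang",np.degrees(np.arctan2(d[1],d[0]))-90)
mw=(wall[0]+wall[1])/2; mp=(pl[0]+pl[1])/2; mh=(ho[0]+ho[1])/2
print("wallface",mw,"plate",mp,"gap",np.linalg.norm(mw-mp),"hous",mh,np.linalg.norm(mw-mh))
d=mw-mp;print(np.degrees(np.arctan2(d[1],d[0])), "centre est",mp+d*38/88)
```

```text
[[599.6 178.6]
 [578.  128.7]
 [609.3 174.3]
 [587.3 123.5]] [[514.1 202.9]
 [500.5 172.6]
 [508.1 206.1]
 [495.  176.2]] [[478.6 229.6]
 [455.6 180.1]]
base [[619.35720029 181.782925  ]
 [587.86579173 110.21431237]]
w 54.37026799635967 bracket x ang -23.33712929743116
w 55.34886517086878 bracket x ang -23.420011375613186
w 33.22318528447774 bracket x ang -24.245332428541744
w 54.599777812005065 bracket x ang -24.901872026692317
wallface [588.79947544 153.67484483] plate [507.324169   187.74127035] gap 88.31051413151867 hous [467.06859938 204.84155873] 132.04710824899556
-22.69076243531616 centre est [542.50668769 173.03076842]
```

```bash
cat > plan.py <<'E'
from h import *
YAW=np.radians(-23.2); C=np.array([542.5,173.1]); AX=-1.0; H=155.0
u=np.array([np.cos(YAW),np.sin(YAW),0]); v=np.array([-np.sin(YAW),np.cos(YAW),0])
def tcp(cx,cz,th,cy=0):
    Rt=R.from_rotvec(-th*v)
    a=Rt.apply(u); zt=Rt.apply([0,0,-1])
    p=np.r_[C,0]+cx*u+cy*v+[0,0,cz]-a*AX-zt*H
    x0=-v; y0=np.cross([0,0,-1],x0)
    Rm=Rt*R.from_matrix(np.c_[x0,y0,[0,0,-1]])
    return p,Rm
def shifts(cmdp,cmdR,wps):
    for w in wps:
        p,Rm=tcp(*w); d=(p-cmdp)/1000; r=(Rm*cmdR.inv()).as_rotvec()
        print(w,d.round(4).tolist(),r.round(3).tolist())
E
python3 - <<'E'
from plan import *
s=readout.sense(); print(s['clock'],s['ee_pos'])
Rm=R.from_matrix(pose(s)[:3,:3])
shifts(np.array([489.945,109.55,387.71]),Rm,[(18,230,0),(18,200,.25),(18,160,.5),(18,120,.5),(18,88,.5)])
E
```

```text
5.05 [490.25025349 108.00379949 387.2189005 ]
(18, 230, 0) [0.07, 0.0561, -0.0027] [0.0, -0.001, 0.019]
(18, 200, 0.25) [0.0347, 0.0712, -0.0373] [-0.1, -0.23, 0.019]
(18, 160, 0.5) [0.0016, 0.0854, -0.0912] [-0.201, -0.459, 0.019]
(18, 120, 0.5) [0.0016, 0.0854, -0.1312] [-0.201, -0.459, 0.019]
(18, 88, 0.5) [0.0016, 0.0854, -0.1632] [-0.201, -0.459, 0.019]
```

Emit:
servo_tool --travel '[[0.02, 0.04, -0.02], [0.01, 0.06, -0.05], [0.0016, 0.0854, -0.08], [0.0016, 0.0854, -0.0912], [0.0016, 0.0854, -0.1], [0.0016, 0.0854, -0.121], [0.0016, 0.0854, -0.121], [0.0016, 0.0854, -0.121], [0.0016, 0.0854, -0.121]]' --dr '[[-0.05, -0.115, 0.019], [-0.1, -0.23, 0.019], [-0.15, -0.345, 0.019], [-0.201, -0.459, 0.019], [-0.201, -0.459, 0.019], [-0.201, -0.459, 0.019], [-0.201, -0.459, 0.019], [-0.201, -0.459, 0.019], [-0.201, -0.459, 0.019]]' --hand '[255, 255, 255, 255, 255, 255, 255, 255, 255]'

```text
clock: 5.95
ee_pos: [502.9, 189.6, 279.7]
orientation: [0.131, -0.538, 0.809, -0.196]
ft_force: [0.8, -0.8, -1.8]
opening: 0.331
```

Run:
```python
from plan import *
s=readout.sense(); 
for n in("wrist","side","top"): cv2.imwrite(f"pics/{n}5.png",vision.capture(n))
json.dump({k:np.array(v).tolist() for k,v in s.items()},open("s5.json","w"))
p,Rm=tcp(18,130.2,.5)
print(s['ee_pos'],p,(R.from_matrix(pose(s)[:3,:3])*Rm.inv()).as_rotvec(),s['joints'].round(2))
a=cv2.imread("pics/side5.png")
cv2.imwrite("pics/side5c.png",cv2.resize(a[140:340,180:380],None,fx=3,fy=3,interpolation=cv2.INTER_CUBIC))
```

```text
[502.94226186 189.63761972 279.73679653] [491.54922522 194.93752997 266.70472263] [0.01031176 0.02098701 0.0075439 ] [ 0.21  0.59  1.87 -0.76  0.39  2.85]
```

View pics/wrist5.png

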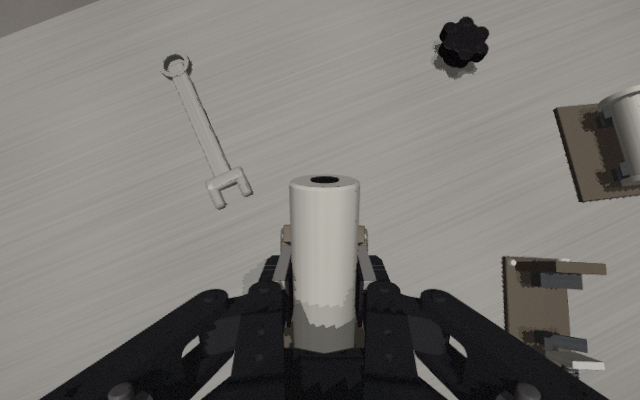

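View pics/side5c.png

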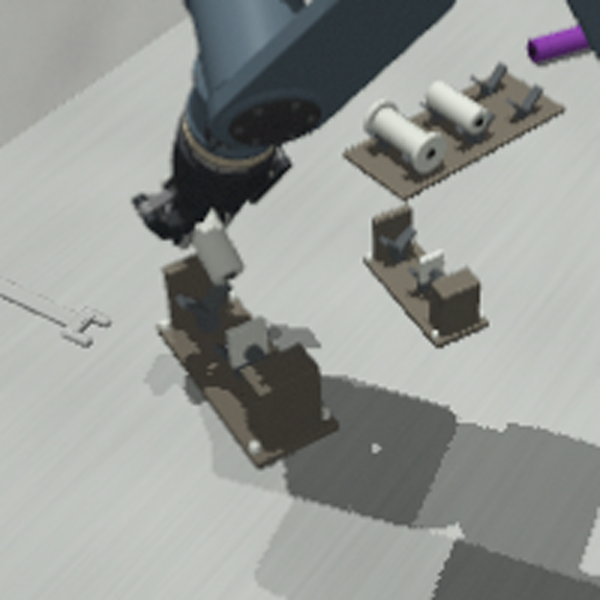

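The roller hangs tilted over the large bracket, with its wrench-side neighbours clear. Joint 6 is at its 2.85 limit, so I couldn't reach the full orientation. I'll take the half-turn grasp instead, which is equivalent.

```bash
cat >> plan.py <<'E'
def rel(s,wps,psi=0.0,off=(0,0,0),extra=0):
    P=pose(s); R0=R.from_matrix(P[:3,:3]); T=[];D=[]
    for w in wps:
        w=list(w); ps=w.pop() if extra else psi
        p,Rm=tcp(*w); 
        Rm=Rm*R.from_rotvec([0,0,-ps])
        T.append(((p+np.array(off)-P[:3,3])/1000).round(4).tolist()); D.append((Rm*R0.inv()).as_rotvec().round(3).tolist())
    print(json.dumps(T)); print(json.dumps(D))
E
python3 - <<'E'
from plan import *
s=readout.sense()
w=[(18,200,.36,0,.1),(18,230,.22,0,.2),(18,230,.1,0,.3),(18,230,0,0,.4)]+[(18,230,0,0,.4+.14*k) for k in range(1,9)]
rel(s,w,extra=1)
E
```

```text
[[0.0072, -0.003, 0.0655], [0.0263, -0.0112, 0.1016], [0.0432, -0.0184, 0.1044], [0.0574, -0.0245, 0.1051], [0.0574, -0.0245, 0.1051], [0.0574, -0.0245, 0.1051], [0.0574, -0.0245, 0.1051], [0.0574, -0.0245, 0.1051], [0.0574, -0.0245, 0.1051], [0.0574, -0.0245, 0.1051], [0.0574, -0.0245, 0.1051], [0.0574, -0.0245, 0.1051]]
[[0.007, 0.124, 0.082], [0.036, 0.263, 0.179], [0.066, 0.378, 0.28], [0.094, 0.471, 0.383], [0.062, 0.479, 0.521], [0.028, 0.485, 0.658], [-0.006, 0.49, 0.795], [-0.041, 0.493, 0.932], [-0.076, 0.495, 1.069], [-0.112, 0.496, 1.206], [-0.149, 0.494, 1.343], [-0.186, 0.491, 1.48]]
```

Emit:
servo_tool --travel '[[0.007, -0.003, 0.045], [0.026, -0.011, 0.08], [0.043, -0.018, 0.1], [0.057, -0.0245, 0.105], [0.057, -0.0245, 0.105], [0.057, -0.0245, 0.105], [0.057, -0.0245, 0.105], [0.057, -0.0245, 0.105], [0.057, -0.0245, 0.105], [0.057, -0.0245, 0.105], [0.057, -0.0245, 0.105], [0.057, -0.0245, 0.105]]' --dr '[[0.007, 0.124, 0.082], [0.036, 0.263, 0.179], [0.066, 0.378, 0.28], [0.094, 0.471, 0.383], [0.062, 0.479, 0.521], [0.028, 0.485, 0.658], [-0.006, 0.49, 0.795], [-0.041, 0.493, 0.932], [-0.076, 0.495, 1.069], [-0.112, 0.496, 1.206], [-0.149, 0.494, 1.343], [-0.186, 0.491, 1.48]]' --hand '[255, 255, 255, 255, 255, 255, 255, 255, 255, 255, 255, 255]'

```text
clock: 7.3
ee_pos: [559.1, 165.8, 384.7]
orientation: [0.0, 0.956, -0.292, 0.001]
ft_force: [-0.6, -0.0, -2.3]
opening: 0.332
```

Run:
```python
from plan import *
s=readout.sense(); print(s['ee_pos'],s['joints'].round(2),s['opening'],s['dq'].round(2), s['orientation'].round(3))
p,Rm=tcp(18,230,0); print(p,(Rm.inv()*R.from_matrix(pose(s)[:3,:3])).as_rotvec())
ps=-(Rm.inv()*R.from_matrix(pose(s)[:3,:3])).as_rotvec()[2]
w=[(18,230,0,0,ps+.145*k) for k in range(1,13) if ps+.145*k<np.pi]+[(18,230,0,0,np.pi)]*2
rel(s,w,extra=1); print(len(w))
```

```text
[559.06151288 165.84683866 384.66545087] [ 0.1   0.49  1.56 -0.    1.08  0.69] 0.3318149174421401 [ 0.    0.   -0.    0.    0.02 -1.49] [ 0.     0.956 -0.292  0.001]
[559.96357145 165.61510372 385.        ] [ 0.00192139  0.00150849 -1.383011  ]
[[0.0009, -0.0002, 0.0003], [0.0009, -0.0002, 0.0003], [0.0009, -0.0002, 0.0003], [0.0009, -0.0002, 0.0003], [0.0009, -0.0002, 0.0003], [0.0009, -0.0002, 0.0003], [0.0009, -0.0002, 0.0003], [0.0009, -0.0002, 0.0003], [0.0009, -0.0002, 0.0003], [0.0009, -0.0002, 0.0003], [0.0009, -0.0002, 0.0003], [0.0009, -0.0002, 0.0003], [0.0009, -0.0002, 0.0003], [0.0009, -0.0002, 0.0003]]
[[0.001, 0.002, 0.145], [0.001, 0.002, 0.29], [0.0, 0.002, 0.435], [0.0, 0.002, 0.58], [0.0, 0.002, 0.725], [-0.0, 0.002, 0.87], [-0.0, 0.002, 1.015], [-0.0, 0.002, 1.16], [-0.001, 0.002, 1.305], [-0.001, 0.002, 1.45], [-0.001, 0.002, 1.595], [-0.001, 0.002, 1.74], [-0.001, 0.002, 1.759], [-0.001, 0.002, 1.759]]
14
```

Emit:
servo_tool --travel '[[0, 0, 0], [0, 0, 0], [0, 0, 0], [0, 0, 0], [0, 0, 0], [0, 0, 0], [0, 0, 0], [0, 0, 0], [0, 0, 0], [0, 0, 0], [0, 0, 0], [0, 0, 0]]' --dr '[[0, 0, 1.62], [0, 0, 1.62], [0, 0, 1.62], [0, 0, 1.62], [0, 0, 1.62], [0, 0, 1.62], [0, 0, 1.62], [0, 0, 1.62], [0, 0, 1.62], [0, 0, 1.62], [0, 0, 1.62], [0, 0, 1.62]]' --hand '[255, 255, 255, 255, 255, 255, 255, 255, 255, 255, 255, 255]'

```text
clock: 8.5
ee_pos: [559.1, 165.9, 384.6]
orientation: [-0.0, 0.873, 0.489, 0.001]
ft_force: [0.3, -0.2, -1.1]
opening: 0.329
```

```bash
sed -i 's/AX=-1.0/AX=1.0/' plan.py
python3 - <<'E'
from plan import *
s=readout.sense(); print(s['ee_pos'],s['joints'].round(2),s['opening'],s['dq'].round(2), s['orientation'].round(3))
p,Rm=tcp(18,230,0);Rm=Rm*R.from_rotvec([0,0,np.pi]); print(p,(R.from_matrix(pose(s)[:3,:3])*Rm.inv()).as_rotvec())
cv2.imwrite("pics/w6.png",vision.capture("wrist"))
rel(s,[(18,210,.13),(18,190,.26),(18,170,.38),(18,150,.5),(18,130,.5)],psi=np.pi)
E
```

```text
[559.05375225 165.8787151  384.64015718] [ 0.1   0.49  1.56  0.    1.08 -0.93] 0.3293351727164235 [ 0.    0.   -0.   -0.    0.    0.09] [-0.     0.873  0.489  0.001]
[558.12530077 166.40298754 385.        ] [ 0.00175333 -0.00142836 -0.14489453]
[[-0.0194, 0.0084, -0.0211], [-0.0375, 0.0162, -0.0451], [-0.0537, 0.0231, -0.0711], [-0.0691, 0.0298, -0.0991], [-0.0691, 0.0298, -0.1191]]
[[-0.062, -0.114, 0.145], [-0.121, -0.23, 0.144], [-0.176, -0.336, 0.143], [-0.232, -0.443, 0.141], [-0.232, -0.443, 0.141]]
```

View pics/w6.png

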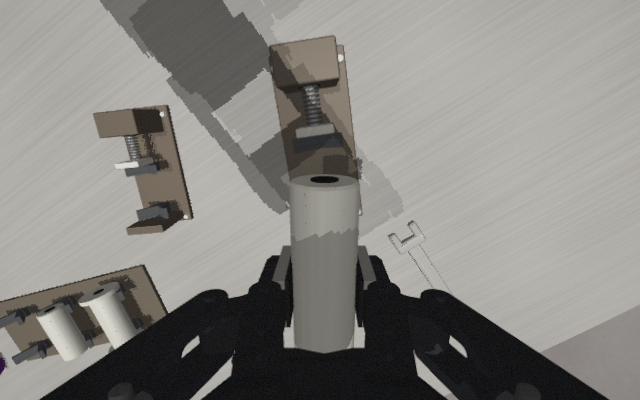

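Emit:
servo_tool --travel '[[0, 0, 0], [-0.0194, 0.0084, -0.0211], [-0.0375, 0.0162, -0.0451], [-0.0537, 0.0231, -0.0711], [-0.0691, 0.0298, -0.0991], [-0.0691, 0.0298, -0.119], [-0.0691, 0.0298, -0.119], [-0.0691, 0.0298, -0.119], [-0.0691, 0.0298, -0.119]]' --dr '[[0, 0, 0.135], [-0.062, -0.114, 0.145], [-0.121, -0.23, 0.144], [-0.176, -0.336, 0.143], [-0.232, -0.443, 0.141], [-0.232, -0.443, 0.141], [-0.232, -0.443, 0.141], [-0.232, -0.443, 0.141], [-0.232, -0.443, 0.141]]' --hand '[255, 255, 255, 255, 255, 255, 255, 255, 255]'

```text
clock: 9.45
ee_pos: [490.6, 195.7, 265.5]
orientation: [0.207, 0.809, 0.533, 0.136]
ft_force: [0.4, 0.7, -2.0]
opening: 0.326
```

Run:
```python
from plan import *
s=readout.sense(); print(s['ee_pos'],s['joints'].round(2),s['opening'],s['dq'].round(2))
p,Rm=tcp(18,130,.5);Rm=Rm*R.from_rotvec([0,0,np.pi]); print(p,(R.from_matrix(pose(s)[:3,:3])*Rm.inv()).as_rotvec())
im=vision.capture("wrist");cv2.imwrite("pics/w7.png",im);a=vision.capture("side");cv2.imwrite("pics/s7.png",a)
json.dump({k:np.array(v).tolist() for k,v in s.items()},open("s7.json","w"))
cv2.imwrite("pics/s7c.png",cv2.resize(a[180:310,200:330],None,fx=4.5,fy=4.5,interpolation=cv2.INTER_CUBIC))
```

```text
[490.57459084 195.71279478 265.52850475] [ 0.24  0.61  1.9  -0.94  0.36 -0.08] 0.32597836884634895 [-0.01 -0.02 -0.02 -0.   -0.   -0.  ]
[489.93599092 195.62896307 265.54587155] [ 8.23865664e-05  1.58166483e-04 -1.69625389e-03]
```

View pics/w7.png

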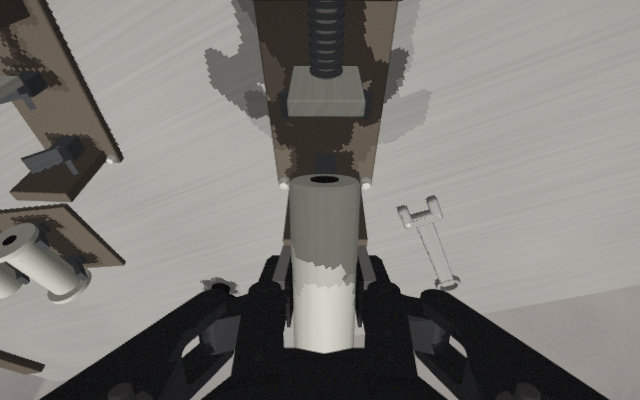

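View pics/s7c.png

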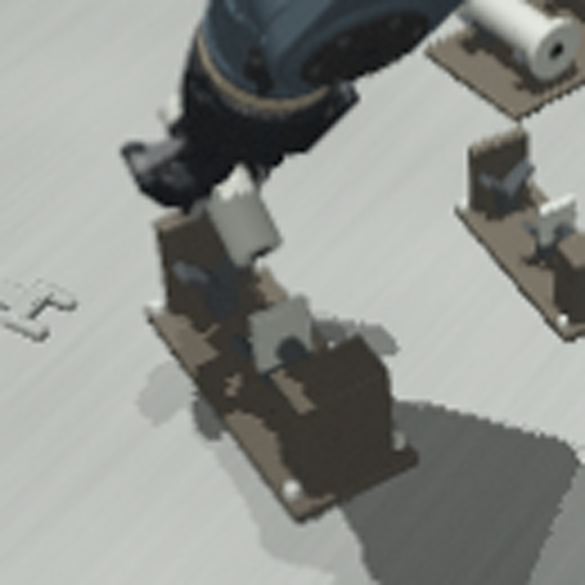

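Run:
```python
from plan import *
s=ld("s7.json")
B=lambda x,y,z:np.r_[C,0]+x*u+y*v+np.array([0,0,z])
print(w2p("wrist",[B(-38,-17,81),B(-38,17,81),B(-43,-17,81),B(-43,17,81),B(-82,-27,81),B(-82,27,81),B(50,-27,81),B(50,27,81)],s).round(1))
a=cv2.imread("pics/w7.png")
cv2.imwrite("pics/w7c.png",cv2.resize(a[40:260,250:400],None,fx=4,fy=2.7,interpolation=cv2.INTER_CUBIC))
```

```text
[[285.8 118.4]
 [362.2 118.2]
 [284.8 107.9]
 [363.2 107.8]
 [245.5   3.3]
 [402.2   2.9]
 [282.8 241. ]
 [365.6 240.8]]
```

View pics/w7c.png

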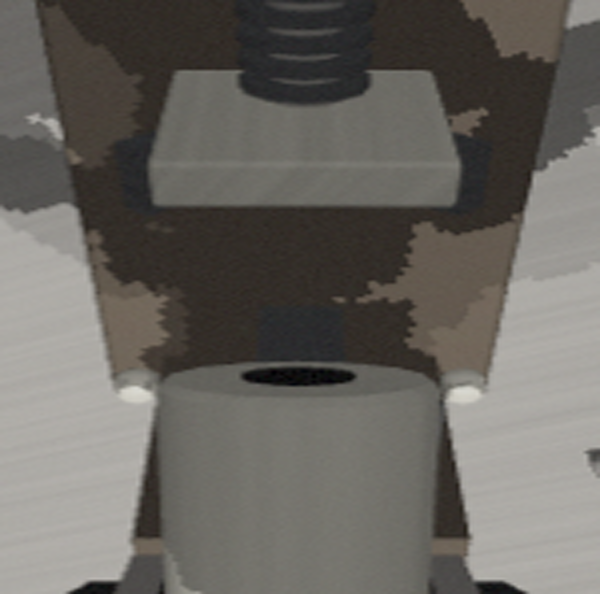

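Run:
```python
from plan import *
s=readout.sense(); print(s['ee_pos'])
rel(s,[(18,110,.5),(18,95,.5),(18,86,.5),(18,86,.5),(14,86,.5),(10,86,.5),(6,85,.5),(2,84,.5),(-2,83,.5),(-6,82,.5),(-6,82,.5),(-6,82,.5)],psi=np.pi)
```

```text
[491.05605341 195.62181695 266.22686234]
[[-0.0011, 0.0, -0.0207], [-0.0011, 0.0, -0.0357], [-0.0011, 0.0, -0.0447], [-0.0011, 0.0, -0.0447], [-0.0048, 0.0016, -0.0447], [-0.0085, 0.0032, -0.0447], [-0.0121, 0.0047, -0.0457], [-0.0158, 0.0063, -0.0467], [-0.0195, 0.0079, -0.0477], [-0.0232, 0.0095, -0.0487], [-0.0232, 0.0095, -0.0487], [-0.0232, 0.0095, -0.0487]]
[[-0.0, 0.002, 0.002], [-0.0, 0.002, 0.002], [-0.0, 0.002, 0.002], [-0.0, 0.002, 0.002], [-0.0, 0.002, 0.002], [-0.0, 0.002, 0.002], [-0.0, 0.002, 0.002], [-0.0, 0.002, 0.002], [-0.0, 0.002, 0.002], [-0.0, 0.002, 0.002], [-0.0, 0.002, 0.002], [-0.0, 0.002, 0.002]]
```

Emit:
servo_tool --travel '[[0, 0, -0.02], [0, 0, -0.035], [0, 0, -0.044], [0, 0, -0.044], [0, 0, -0.044]]' --dr '[[0, 0, 0], [0, 0, 0], [0, 0, 0], [0, 0, 0], [0, 0, 0]]' --hand '[255, 255, 255, 255, 255]'

```text
clock: 10.05
ee_pos: [490.9, 195.6, 222.0]
orientation: [0.207, 0.809, 0.533, 0.136]
ft_force: [0.6, -0.0, -2.0]
opening: 0.329
```

Run:
```python
from plan import *
s=readout.sense(); print(s['ee_pos'],s['ft_force'],s['torque'])
im=vision.capture("wrist");cv2.imwrite("pics/w8.png",im);a=vision.capture("side");cv2.imwrite("pics/s8.png",a)
cv2.imwrite("pics/s8c.png",cv2.resize(a[180:310,200:330],None,fx=4.5,fy=4.5,interpolation=cv2.INTER_CUBIC))
```

```text
[490.8635657  195.56913943 221.95043718] [ 0.5936114  -0.0419921  -2.03719089] [0.20150859 0.41153078 0.00272208]
```

View pics/w8.png

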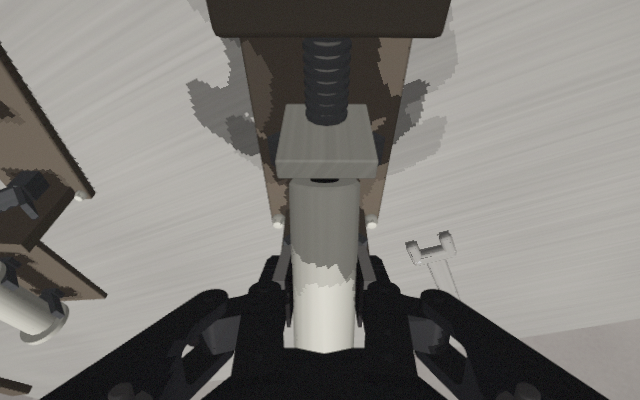

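View pics/s8c.png

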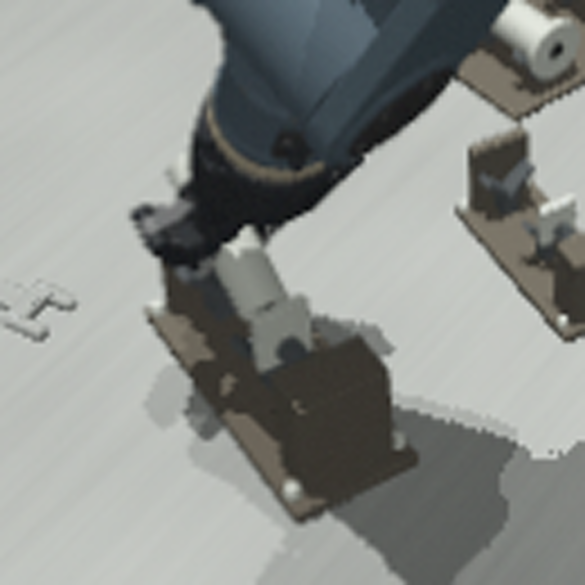

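Emit:
servo_tool --travel '[[-0.0037, 0.0016, 0], [-0.0074, 0.0032, 0], [-0.011, 0.0047, -0.001], [-0.0147, 0.0063, -0.002], [-0.0184, 0.0079, -0.003], [-0.0221, 0.0095, -0.004], [-0.0221, 0.0095, -0.004], [-0.0221, 0.0095, -0.004]]' --dr '[[0, 0, 0], [0, 0, 0], [0, 0, 0], [0, 0, 0], [0, 0, 0], [0, 0, 0], [0, 0, 0], [0, 0, 0]]' --hand '[255, 255, 255, 255, 255, 255, 255, 255]'

```text
clock: 10.95
ee_pos: [469.6, 205.2, 218.1]
orientation: [0.208, 0.809, 0.533, 0.137]
ft_force: [6.1, -3.0, 1.6]
opening: 0.33
```

Run:
```python
from plan import *
s=readout.sense(); print(s['ee_pos'],s['ft_force'],s['torque'],s['ft_force']@u)
im=vision.capture("wrist");cv2.imwrite("pics/w9.png",im);a=vision.capture("side");cv2.imwrite("pics/s9.png",a)
json.dump({k:np.array(v).tolist() for k,v in s.items()},open("s9.json","w"))
cv2.imwrite("pics/s9c.png",cv2.resize(a[180:310,200:330],None,fx=4.5,fy=4.5,interpolation=cv2.INTER_CUBIC))
```

```text
[469.55219251 205.19878549 218.07210957] [ 6.13144786 -3.03883191  1.60548425] [-0.2991004  -0.54817589  0.01537403] 6.832753659484756
```

View pics/w9.png

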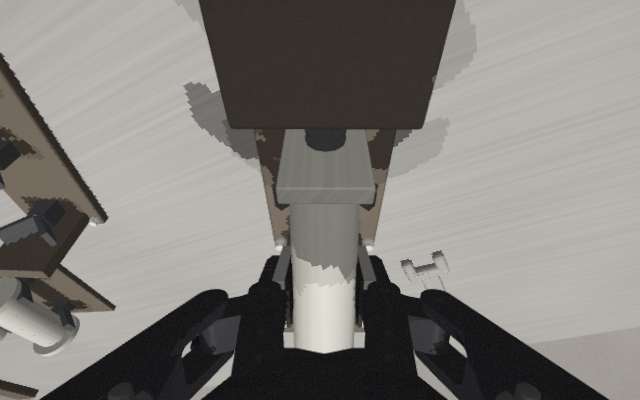

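View pics/s9c.png

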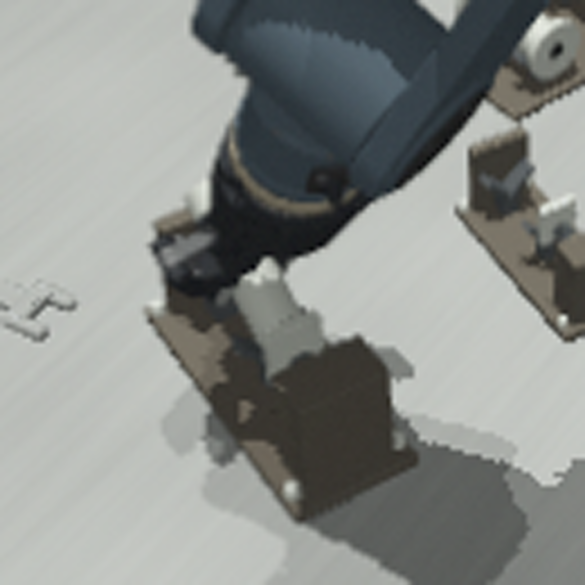

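Run:
```python
from plan import *
s=ld("s9.json")
B=lambda x,y,z:np.r_[C,0]+x*u+y*v+np.array([0,0,z])
for x in (-50,-53,-56,-59): print(x,w2p("wrist",[B(x,-17,81),B(x,17,81)],s).round(1).tolist())
print(w2p("wrist",[B(-82,-27,81),B(-82,27,81),B(50,-27,81)],s))
a=cv2.imread("pics/w9.png")
cv2.imwrite("pics/w9c.png",cv2.resize(a[110:350,240:410],None,fx=3.5,fy=2.5,interpolation=cv2.INTER_CUBIC))
```

```text
-50 [[275.5, 211.9], [370.4, 211.8]]
-53 [[274.5, 206.0], [371.3, 205.9]]
-56 [[273.5, 199.9], [372.3, 199.8]]
-59 [[272.4, 193.6], [373.3, 193.5]]
[[227.31909133 134.42810031]
 [417.92096835 134.28974817]
 [278.21869447 326.45479607]]
```

View pics/w9c.png

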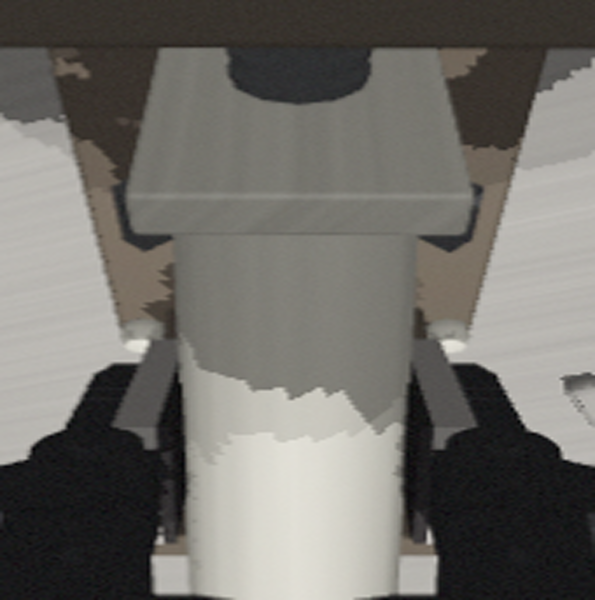

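Run:
```python
from plan import *
p0,R0=tcp(-6,82,.5); T=[];D=[]
for w in [(-9,82,.5),(-9,79,.45),(-9,75,.38),(-9,71.5,.3),(-9,68,.22),(-9,65,.14),(-9,62,.07),(-9,59,0)]:
    p,Rm=tcp(*w); T.append(((p-p0)/1000).round(4).tolist()); D.append((Rm*R0.inv()).as_rotvec().round(3).tolist())
print(T);print(D)
```

```text
[[-0.0028, 0.0012, 0.0], [0.0036, -0.0015, 0.0006], [0.0127, -0.0054, 0.001], [0.0234, -0.01, 0.0017], [0.0344, -0.0147, 0.0015], [0.0456, -0.0195, 0.0008], [0.0555, -0.0238, -0.001], [0.0654, -0.028, -0.0035]]
[[0.0, 0.0, 0.0], [0.02, 0.046, 0.0], [0.047, 0.11, 0.0], [0.079, 0.184, 0.0], [0.11, 0.257, 0.0], [0.142, 0.331, 0.0], [0.169, 0.395, 0.0], [0.197, 0.46, 0.0]]
```

Pusher travel reads about 15 mm from both the force and the image, so stage 1 is met. I'll push 3 mm more, then tip halfway down and check.

Emit:
servo_tool --travel '[[-0.0028, 0.0012, 0.0], [-0.0028, 0.0012, 0.0], [0.0036, -0.0015, 0.0006], [0.0127, -0.0054, 0.001], [0.0234, -0.01, 0.0017], [0.0344, -0.0147, 0.0015], [0.0344, -0.0147, 0.0015]]' --dr '[[0, 0, 0], [0, 0, 0], [0.02, 0.046, 0], [0.047, 0.11, 0], [0.079, 0.184, 0], [0.11, 0.257, 0], [0.11, 0.257, 0]]' --hand '[255, 255, 255, 255, 255, 255, 255]'

```text
clock: 11.75
ee_pos: [504.4, 190.2, 219.3]
orientation: [0.092, 0.829, 0.548, 0.061]
ft_force: [5.0, -8.2, -4.1]
opening: 0.328
```

Run:
```python
from plan import *
s=readout.sense(); print(s['ee_pos'],tcp(-9,68,.22)[0],s['ft_force'],s['torque'],s['ft_force']@u,s['opening'])
im=vision.capture("wrist");cv2.imwrite("pics/w10.png",im);a=vision.capture("side");b=vision.capture("top")
json.dump({k:np.array(v).tolist() for k,v in s.items()},open("s10.json","w"))
cv2.imwrite("pics/s10c.png",np.hstack([cv2.resize(a[180:310,210:310],None,fx=4,fy=4,interpolation=cv2.INTER_CUBIC),cv2.resize(b[130:260,180:280],None,fx=4,fy=4,interpolation=cv2.INTER_CUBIC)]))
```

```text
[504.44756407 190.17556055 219.3157328 ] [502.24050352 190.35524223 219.04587502] [ 4.95744119 -8.20835297 -4.09120709] [-1.09735803 -0.57190212  0.05011461] 7.790173630669622 0.3275534123277984
```

View pics/w10.png

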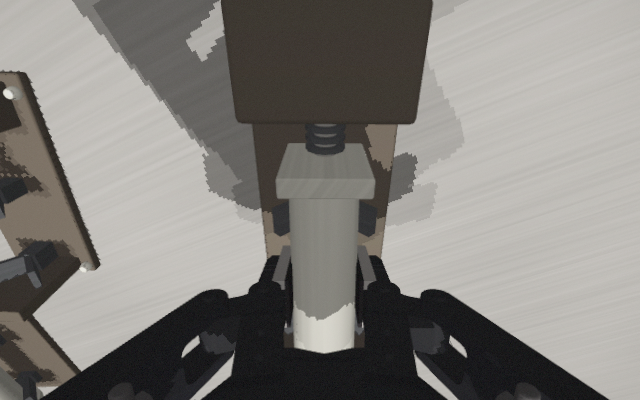

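View pics/s10c.png

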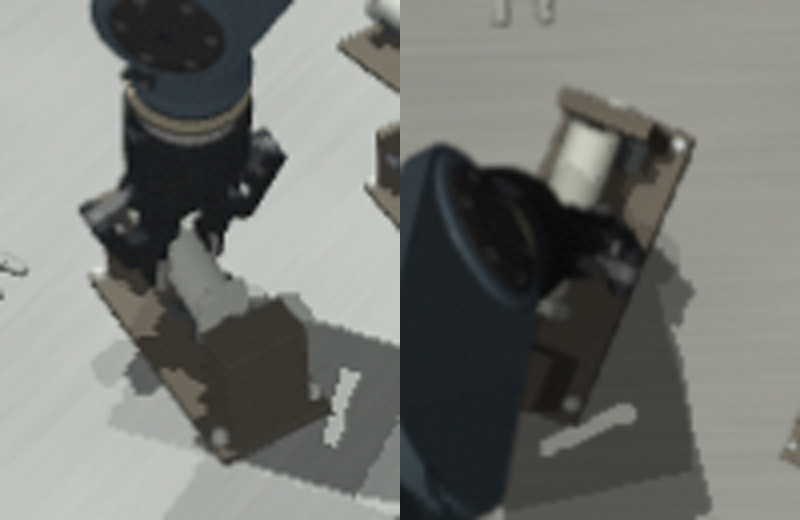

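Emit:
servo_tool --travel '[[0, 0, 0], [0, 0, 0]]' --dr '[[0, 0, 0], [0, 0, 0]]' --hand '[255, 255]'

```text
clock: 12.1
ee_pos: [504.9, 190.6, 219.4]
orientation: [0.093, 0.829, 0.547, 0.064]
ft_force: [6.0, -2.3, -1.1]
opening: 0.327
```

Run:
```python
from plan import *
s=readout.sense(); f=s['ft_force'];t=s['torque'];print(s['ee_pos'],f,'u,v,z',f@u,f@v,f[2],'torque u,v',t@u,t@v,t[2])
a=cv2.imread("pics/w10.png")
cv2.imwrite("pics/w10c.png",cv2.resize(a[110:350,240:410],None,fx=3.5,fy=2.5,interpolation=cv2.INTER_CUBIC))
```

```text
[504.898179   190.56716703 219.36985308] [ 5.99888646 -2.29493962 -1.0993514 ] u,v,z 6.417861440760849 0.25385268034644287 -1.0993514022297295 torque u,v 0.03800438784309956 -0.846803764520579 0.009305699371926894
```

View pics/w10c.png

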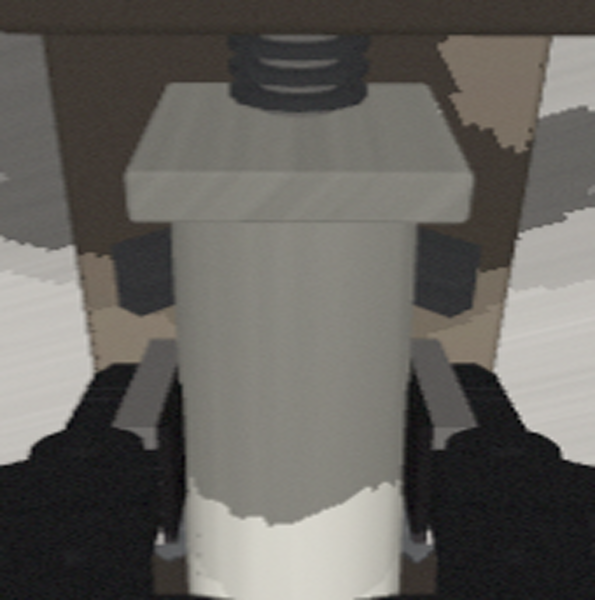

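Run:
```python
from plan import *
s=ld("s10.json")
B=lambda x,y,z:np.r_[C,0]+x*u+y*v+np.array([0,0,z])
for x in (-48,-51,-54,-57): print(x,w2p("wrist",[B(x,-17,81),B(x,17,81)],s).round(1).tolist())
print(w2p("wrist",[B(-82,-27,81),B(-82,27,81),B(-116,-27,81),B(-22,21,55)],s))
P=pose(s); ctr=P[:3,3]+P[:3,2]*155; d=ctr-np.r_[C,0]; print("grasp in bracket",d@u,d@v,d[2], "tilt",np.arcsin(P[:3,2]@u))
```

```text
-48 [[275.2, 221.2], [369.9, 221.3]]
-51 [[274.5, 214.1], [370.6, 214.2]]
-54 [[273.9, 206.7], [371.2, 206.8]]
-57 [[273.2, 199.1], [371.9, 199.2]]
[[233.86394152 126.62355348]
 [411.20470049 126.93423593]
 [215.46511935  -7.43419791]
 [366.67171862 238.21897828]]
grasp in bracket -7.6556278417267505 0.9700403895643428 68.10142818182376 tilt 0.22146058632117846
```

Holding still, the sideways force is gone, so it was only a transient. The plate is about 19 mm in, the roller is aligned within 0.5 mm and its far end is inside the wall. I'll tip it on down to level.

Emit:
servo_tool --travel '[[0.0056, -0.0024, -0.0003], [0.0112, -0.0048, -0.0007], [0.016, -0.007, -0.0015], [0.021, -0.009, -0.0025], [0.026, -0.011, -0.004], [0.031, -0.0133, -0.005], [0.031, -0.0133, -0.005], [0.031, -0.0133, -0.005]]' --dr '[[0.016, 0.037, 0], [0.032, 0.074, 0], [0.046, 0.106, 0], [0.059, 0.138, 0], [0.073, 0.17, 0], [0.087, 0.202, 0], [0.087, 0.202, 0], [0.087, 0.202, 0]]' --hand '[255, 255, 255, 255, 255, 255, 255, 255]'

```text
clock: 12.9
ee_pos: [536.0, 177.0, 213.6]
orientation: [0.003, 0.835, 0.55, 0.004]
ft_force: [7.5, -0.7, -6.0]
opening: 0.327
```

```bash
cat > look.py <<'E'
from plan import *
import sys
n=sys.argv[1]
s=readout.sense(); f=s['ft_force'];t=s['torque'];print(s['clock'],s['ee_pos'],f,'u,v,z',f@u,f@v,f[2],'torque u,v',t@u,t@v,t[2],s['opening'])
P=pose(s); ctr=P[:3,3]+P[:3,2]*155; d=ctr-np.r_[C,0]; print("grasp in bracket",d@u,d@v,d[2], "tilt",np.arcsin(P[:3,2]@u))
im=vision.capture("wrist");a=vision.capture("side");b=vision.capture("top")
json.dump({k:np.array(v).tolist() for k,v in s.items()},open(f"s{n}.json","w"))
cv2.imwrite(f"pics/w{n}.png",im)
z=np.hstack([cv2.resize(a[180:310,210:310],None,fx=4,fy=4,interpolation=cv2.INTER_CUBIC),cv2.resize(b[130:260,180:280],None,fx=4,fy=4,interpolation=cv2.INTER_CUBIC)])
cv2.imwrite(f"pics/s{n}c.png",z)
E
python3 look.py 11
```

```text
12.9 [536.02362659 177.04156914 213.58824326] [ 7.54175435 -0.65769894 -6.0313508 ] u,v,z 7.190988118252922 2.366498766054837 -6.031350799433526 torque u,v 0.2927758556540854 -1.1226416692351011 -0.10672081152804677 0.32689073445919875
grasp in bracket -6.229692139021734 1.5638403695325604 58.59427512199122 tilt 0.008230549770096882
```

View pics/w11.png

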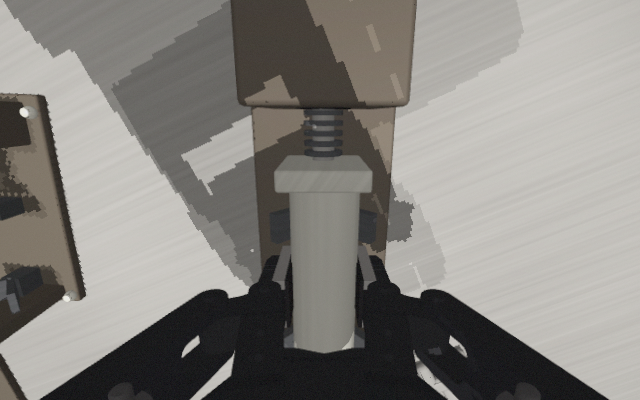

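View pics/s11c.png

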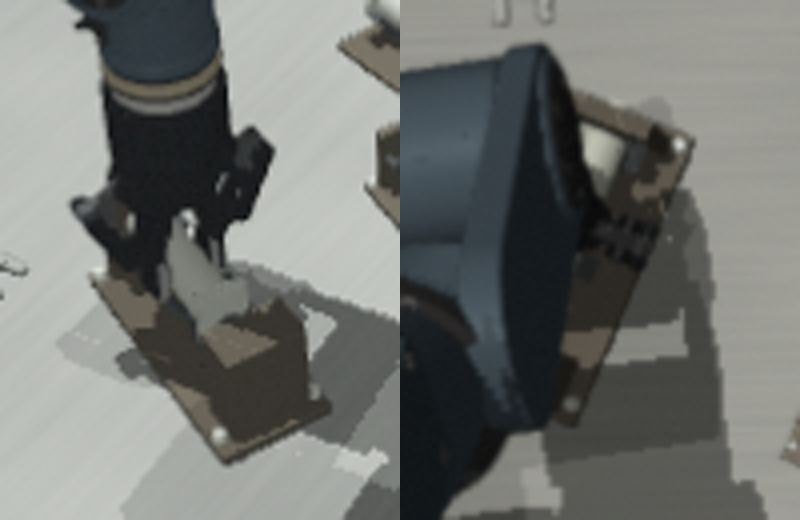

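Emit:
servo_tool --travel '[[0.001, -0.001, 0], [0.0024, -0.0021, -0.001], [0.0024, -0.0021, -0.002], [0.0024, -0.0021, -0.003], [0.0024, -0.0021, -0.003], [0.0024, -0.0021, -0.003]]' --dr '[[0, 0, 0], [0, 0, 0], [0, 0, 0], [0, 0, 0], [0, 0, 0], [0, 0, 0]]' --hand '[255, 255, 255, 255, 255, 255]'

```text
clock: 13.65
ee_pos: [538.3, 175.2, 211.6]
orientation: [0.003, 0.835, 0.55, 0.004]
ft_force: [5.8, -1.3, -0.1]
opening: 0.331
```

```bash
python3 look.py 12
```

```text
13.65 [538.2791616  175.19233375 211.5901934 ] [ 5.77282265 -1.29717327 -0.07118891] u,v,z 5.817016219511365 1.0818789824457269 -0.07118890932492322 torque u,v 0.21732087948432177 -0.8633909274538426 -0.00946186461591807 0.3311162502291111
grasp in bracket -3.3489973059686493 0.7961603948242296 56.59704033816274 tilt 0.008740642801809894
```

Emit:
servo_tool --travel '[[0.001, -0.0004, -0.001], [0.002, -0.0008, -0.002], [0.002, -0.0008, -0.002], [0.002, -0.0008, -0.002]]' --dr '[[0, 0, 0], [0, 0, 0], [0, 0, 0], [0, 0, 0]]' --hand '[255, 255, 255, 255]'

```text
clock: 14.2
ee_pos: [538.9, 174.7, 210.0]
orientation: [0.001, 0.835, 0.55, 0.002]
ft_force: [2.7, 1.5, 7.5]
opening: 0.331
```

```bash
python3 look.py 13
```

```text
14.2 [538.89061503 174.71255503 209.95643391] [2.72435427 1.53667824 7.5148102 ] u,v,z 1.89868832957929 2.485652597562728 7.5148102006624615 torque u,v 0.25350249999009017 -0.39920552518167296 -0.06668893276368987 0.3308243423576808
grasp in bracket -3.2745511751985426 0.3726571929721074 54.95823250482053 tilt 0.0043755953372169535
```

View pics/w13.png

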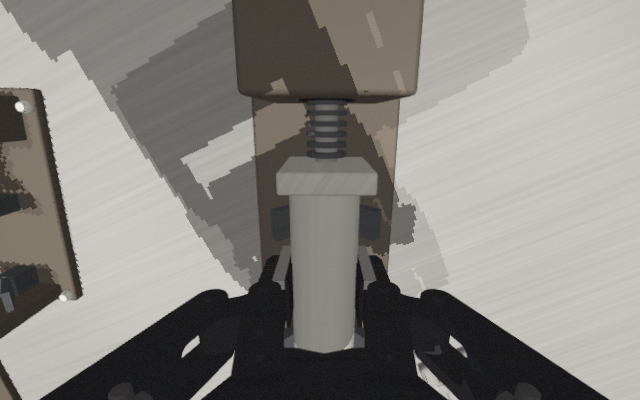

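View pics/s13c.png

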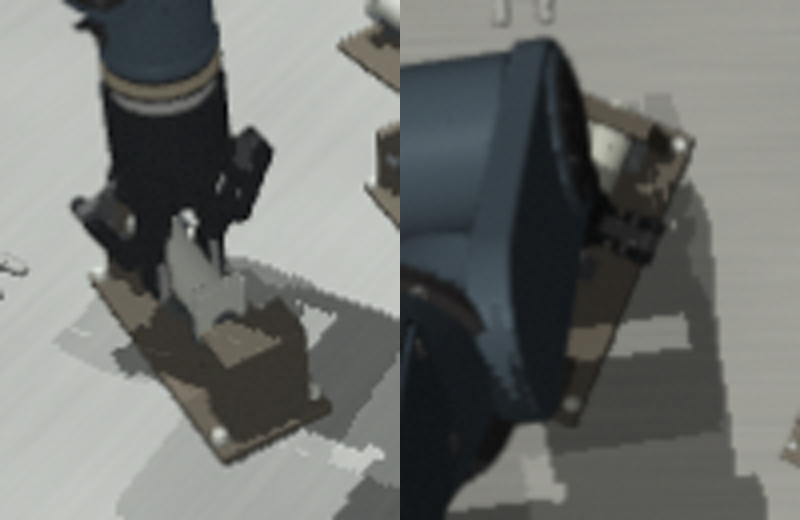

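Solid V contact (+9.5 N upward) and the wall has taken over the spring load, so the roller is seated. Releasing.

Emit:
servo_tool --travel '[[0, 0, 0], [0, 0, 0], [0, 0, 0.001], [0, 0, 0.001], [0, 0, 0.001], [0, 0, 0.001], [0, 0, 0.001], [0, 0, 0.001]]' --dr '[[0, 0, 0], [0, 0, 0], [0, 0, 0], [0, 0, 0], [0, 0, 0], [0, 0, 0], [0, 0, 0], [0, 0, 0]]' --hand '[140, 110, 110, 110, 110, 110, 110, 110]'

```text
clock: 15.15
ee_pos: [537.9, 174.2, 209.7]
orientation: [0.0, 0.835, 0.551, -0.0]
ft_force: [0.2, -0.4, -0.9]
opening: 0.571
```

```bash
python3 look.py 14
```

```text
15.15 [537.89441548 174.21977533 209.69513423] [ 0.24531469 -0.39185921 -0.8972562 ] u,v,z 0.3798471681268254 -0.26353191291079 -0.8972562041251444 torque u,v 0.026838442939149394 -0.017187066047813917 -0.027667253492331702 0.5711290204893859
grasp in bracket -4.664612084505582 -0.8866685659751633 54.695167801666884 tilt 6.238603729533675e-05
```

View pics/w14.png

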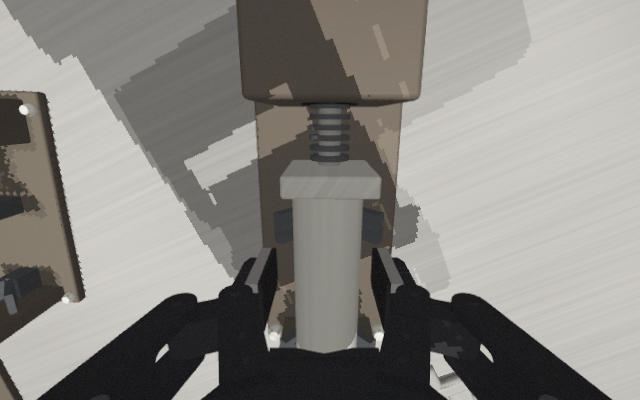

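Released: the fingers are clear on both sides and the roller spans plate to wall at (329,270). Lifting straight up, then checking.

Emit:
servo_tool --travel '[[0, 0, 0.01], [0, 0, 0.04], [0, 0, 0.08], [0, 0, 0.12], [0, 0, 0.16], [-0.02, -0.05, 0.2], [-0.03, -0.1, 0.2], [-0.03, -0.15, 0.2], [-0.03, -0.15, 0.2], [-0.03, -0.15, 0.2]]' --dr '[[0, 0, 0], [0, 0, 0], [0, 0, 0], [0, 0, 0], [0, 0, 0], [0, 0, 0], [0, 0, 0], [0, 0, 0], [0, 0, 0], [0, 0, 0]]' --hand '[110, 110, 110, 110, 110, 110, 110, 110, 110, 110]'

```text
clock: 16.3
ee_pos: [507.8, 22.4, 410.5]
orientation: [0.001, 0.836, 0.549, 0.0]
ft_force: [0.4, -0.2, 0.6]
opening: 0.568
```

```bash
python3 look.py 15
```

```text
16.3 [507.79061701  22.41247159 410.52034846] [ 0.44553    -0.15870662  0.64217673] u,v,z 0.4720235577348175 0.02964007611326916 0.6421767278697149 torque u,v -0.013799020829860223 -0.060634335595911235 0.05597316397098267 0.5683714010028407
grasp in bracket 27.665185588001982 -152.21082367786263 255.5204888924819 tilt 0.001326925544932957
```

View pics/w15.png

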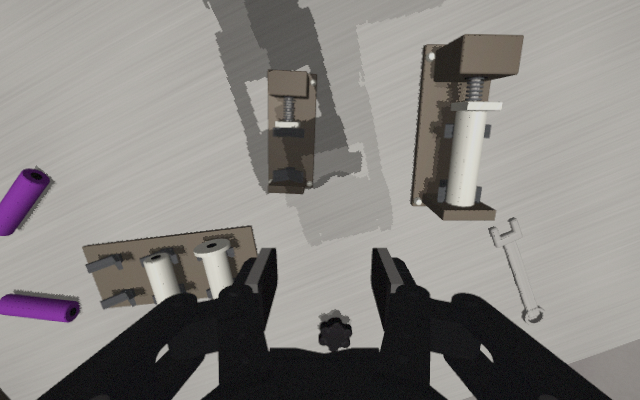

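View pics/s15c.png

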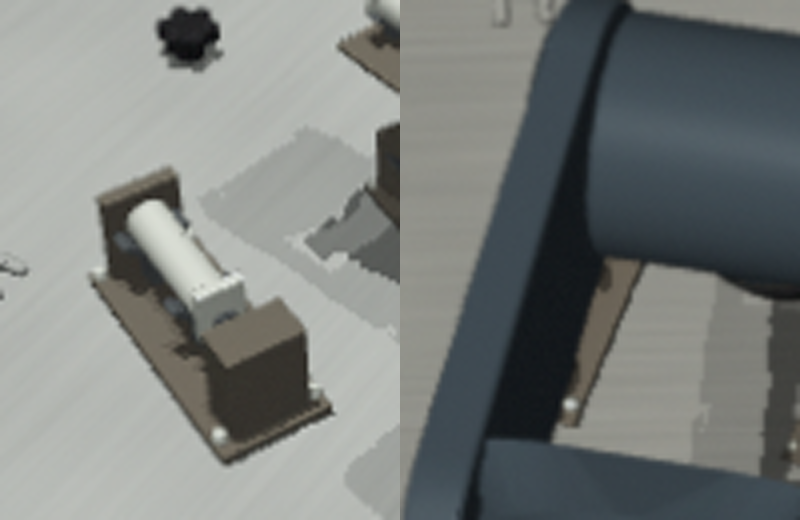

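Run:
```python
import cv2
a=cv2.imread("pics/w15.png")
cv2.imwrite("pics/w15c.png",cv2.resize(a[30:230,400:540],None,fx=4,fy=3,interpolation=cv2.INTER_CUBIC))
from plan import *
s=ld("s15.json"); B=lambda x,y,z:np.r_[C,0]+x*u+y*v+np.array([0,0,z])
p=w2p("wrist",[B(-50,-17,81),B(-50,17,81),B(50,-27,81),B(50,27,81),B(-50,0,70),B(50,0,70),B(50,0,55)],s)
print(((p-[400,30])*[4,3]).round(0).tolist())
```

```text
[[264.0, 240.0], [405.0, 240.0], [177.0, 541.0], [381.0, 540.0], [312.0, 240.0], [261.0, 531.0], [237.0, 519.0]]
```

View pics/w15c.png

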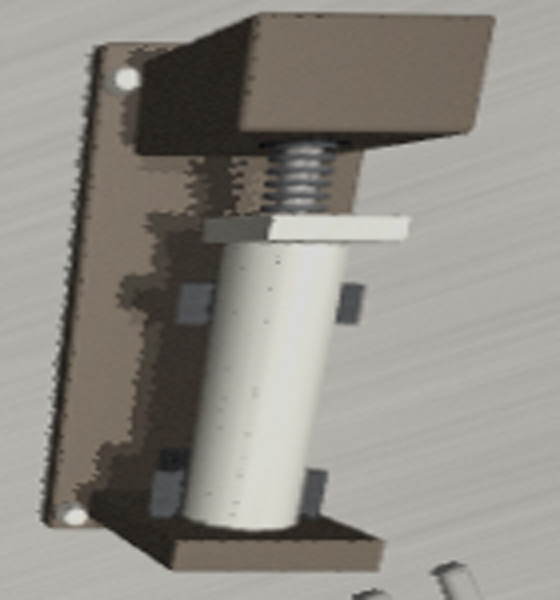

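The plate's front edge lies at the row predicted for 12 mm of travel (240 predicted, 240 seen in the crop). The wall edge also matches (541 predicted, 542 seen), and the roller lies level between them. Handing in.

```bash
python3 -c "
from workcell import job,readout
print(job.close_job(), readout.sense()['clock'])"
```

```text
the job is handed in; nothing more can be done
the job is handed in; nothing more can be done
```

The long roller is fitted in the larger bracket, lying level in both V-blocks with the spring holding it against the fixed wall. I let go of it, backed the arm clear, and handed the job in at about 16.4 s on the robot's clock. The hand-in reports no verdict.

I took the roller from the rack and pushed its low end into the sprung plate at about 28 degrees of tilt. The plate went in about 15 mm, then about 19 mm as the roller tipped down behind the wall. I lowered it until the V-blocks took its weight, released it and lifted straight up.

**Last checks:** in the final wrist picture the plate's front edge and the wall's edge were within a pixel of where 12 mm of plate travel would put them. The short roller and the bobbin were still in the rack.

**What disagreed or went wrong:**
- **Bracket position:** the top camera's bracket and roller estimates were 3–6 mm off the wrist camera's, so I used the wrist camera.
- **Roller in the grip:** the camera put its height in the gripper 3–4 mm off the value from the rack, and tilted by up to 3 degrees. I left clearance for this and felt for the seat with the force reading.
- **Joint limit:** my first tilt stopped when joint 6 reached its range limit of 2.85 rad. I turned the gripper half a turn and went on; no fault was reported.
- **Sideways force:** a reading of about 5.6 N during tipping was gone once the arm held still.

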